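Pick up the mortar sample rings on the carrying rod

ROBOT

A 7-joint arm with a two-finger parallel gripper is mounted at the origin on the work surface. World frame = base frame: x ahead of the robot, y to its left, z up, the work surface at z = 0. Lengths are in m, angles in rad, forces in N, time in s.
With the tool pointing down it reaches from about 0.425 to 0.925 m from the base axis. Payload 6.8 kg.
Tool frame: the origin (TCP) lies at the very end of the fingers, on their centre line; the grasp point (between the pads) lies 19 mm behind it; z points along the fingers, y is the line along which they close (so a half turn about z gives the same grasp; the last joint's range is limited). The gripper opens to 85 mm and grips with 20 to 120 N. Pads are 22 mm wide; open, the fingers measure 114 mm over their backs; the gripper's body (76 mm by 85 mm) begins 54 mm behind the grasp point. The pads swing forward as they close: fully open they stand 13 mm farther back than shut.
Start: joints at [-0.108, 0.477, 0.022, 1.555, -0.011, 1.109, -0.083], TCP at [0.675, 0, 0.231] pointing down, gripper open.
Joint ranges: [-2.96, 2.96], [-0.34, 2.1], [-1.41, 1.46], [0.24, 2.44], [-1.37, 4.51], [0.17, 1.92], [-2.96, 2.96]. Speed limits (rad/s): [2.39, 2.39, 3.14, 3.14, 3.14, 3.14, 3.14].

INTERFACE

Orientations are given as a unit quaternion [w, x, y, z].
In Python, from station import bot gives the robot as it stands. The module is installed in compiled form; this text tells all that it offers.
- The arm moves only by the shell command python3 -m jog 'ROWS' [OPENING] [FORCE]. ROWS is JSON, a list of rows, each a list of 4 numbers: the shift along the tool's x, y, z in cm, then the turn about the tool's z in rad. In form: [[x, y, z, spin], ...]. A call has 1 to 20 rows; each row is the pose to reach, as a shift and turn from the pose commanded when the call began, along the tool's axes at that moment; what a row does not reach only later rows make up. A row lasts 1/12 s, in which the tool goes at most 41.7 mm and 7.16 degrees, less where a joint would pass 70% of its speed; a pose out of reach is approached as far as the arm can. A call with a gripper value outside its range is refused whole. OPENING is the closure, from -1 (fully open) to 1 (shut), set as the call begins (- or left out, the last holds). The fingers move at their own pace and stop on an object; FORCE is the grip in N (left out, the last holds). Time passes only in rows, so rows that repeat a pose let the fingers close. It gives the time, the measured TCP pose, the force, the opening and the grip force at its end, in the units of the state.
- bot.get_obs(): the state, without advancing time (a new reading comes with each control period).
- bot.read_camera(name): name is "scene" or "side" or "wrist"; returns a dict with "pixels" (400x640x3 uint8, red, green, blue), "depth" (400x640 float32, m along the optical axis (not along the pixel's ray), 0 where there is no reading), "fovy" (degrees; the focal length in pixels is half the picture's height over the tangent of half this angle, whatever the lens; pixels are square), "cx", "cy" (the principal point, pixels), "pose" (4x4, takes a point from camera to world coordinates). Camera axes: x right, y down, z forward; pixel columns grow to the right and rows downward; lengths in m; the calibration is good to about 2 mm. A picture is of the moment at which its call begins.
- bot.hand_in(): hands the job in; it is judged then, once.
The state is a dict: "t": time; "q": joint angles; "joint_vel": joint speeds; "joint_torque": joint torques, N m; "eef_pos": TCP position; "tool_rot": TCP orientation; "contact_force": force on the tool from outside, world axes, zero at the start; "torque": the same for the moment, N m; "gripper_width": opening from 0.0 (shut) to 1.0 (fully open); "grasp_force": force on a finger pad.
Only numpy, scipy, OpenCV 4.12 (cv2) and the standard library are available. Lean on these libraries where they do the work, as an engineer would, in place of code of your own. Each camera call takes 0.05 s, during which the arm holds its last target. There are 200 camera calls.

TASK

Take the carrying rod from its stand by its wooden handle, run it through the holes of both round mortar sample rings standing in the drying rack, and lift the two off together on the rod. Lay the rod back across both forks of its stand, with the two rings hanging on it between the forks, and let go. The square tiles are not wanted; do not drop a ring on the table.

Things in the scene. Friction and masses are not known exactly. Their poses are not given: they have to be found in the camera images.
- rod: level flat steel bar 14 mm wide (x), 8 high, with an upright wooden handle block; 110 g. Origin on the bar's centre line under the handle's middle; z up. The bar runs along own -y to its tip at y=-185; other end y=+20. Handle 20 wide (x), 36 long (y), top at z=+48: grip it from above across x at z=+30, about 70 N; the bar then stays level and rings stay put along it. Starts on the stand.
- stand: fixed wooden stand, base 90 (x) by 170 mm (y), with two upright forks 10 mm thick at y=-55 and +55. Origin on the table under its centre. Each fork has a flat notch open to the top, 44 mm wide in x, floor at z=80, horn tops at z=105. The rod rests in both notches along y, handle outside on the +y side: rod origin at x=0, y=+100, z=+84. Rings hang between the forks, centres 15 mm below the bar.
- ring_a: one of two like round pale grey mortar rings, outside 88, thick 14, hole 40 mm across, 100 g. Origin at its centre; own y axis runs through the hole. Stands on edge in a slot of a low wooden rack (100 x 76 mm, 46 high), held by its lower part only, lifts out; centre 55 mm above the table. The other ring is 32 mm off along y, holes in line. The second such rack holds square tiles, not wanted.
- ring_b: one of two like round pale grey mortar rings, outside 88, thick 14, hole 40 mm across, 100 g. Origin at its centre; own y axis runs through the hole. Stands on edge in a slot of a low wooden rack (100 x 76 mm, 46 high), held by its lower part only, lifts out; centre 55 mm above the table. The other ring is 32 mm off along y, holes in line. The second such rack holds square tiles, not wanted.
Not all that is in view belongs to the job. Leave any green or yellow look-alike of the ring_b alone.

How it is judged:
On the way, in this order (a step that is already met when the one before it is completed fails the run):
1. the rod is through both rings while they stand in the rack (x of ring_a in the frame of rod between -0.02 and 0.02 m and z of ring_a in the frame of rod between -0.024 and 0.02 m and y of ring_a in the frame of rod between -0.175 and -0.03 m and x of ring_b in the frame of rod between -0.02 and 0.02 m and z of ring_b in the frame of rod between -0.024 and 0.02 m and y of ring_b in the frame of rod between -0.175 and -0.03 m and distance of each of ring_a, ring_b from where it was at the start of the episode below 0.03 m), for 0.1 s.
2. both rings are lifted clear of the rack on the rod (x of ring_a in the frame of rod between -0.02 and 0.02 m and z of ring_a in the frame of rod between -0.024 and 0.02 m and y of ring_a in the frame of rod between -0.175 and -0.03 m and x of ring_b in the frame of rod between -0.02 and 0.02 m and z of ring_b in the frame of rod between -0.024 and 0.02 m and y of ring_b in the frame of rod between -0.175 and -0.03 m and height (world z) of each of ring_a, ring_b above 0.085 m), for 0.2 s.
At the end, for the whole second after the job is handed in: The released rod rests in both forks (origin 68-134 mm from the stand's middle along y, 22 mm sideways, height 77-91 mm, yaw 17 and tilt 11 degrees); both rings hang on the bar between the forks (within 55 mm of the stand's middle along y, 20 mm of the bar sideways, 24 mm below it); all at rest (x of ring_a in the frame of rod between -0.02 and 0.02 m and z of ring_a in the frame of rod between -0.024 and 0.02 m and y of ring_a in the frame of rod between -0.175 and -0.03 m and x of ring_b in the frame of rod between -0.02 and 0.02 m and z of ring_b in the frame of rod between -0.024 and 0.02 m and y of ring_b in the frame of rod between -0.175 and -0.03 m and x of rod in the frame of stand between -0.022 and 0.022 m and (y of rod in the frame of stand between 0.068 and 0.134 m or y of rod in the frame of stand between -0.134 and -0.068 m) and z of rod in the frame of stand between 0.077 and 0.091 m and angle between the y axis of rod and the y axis of stand, either way round below 0.3 rad and angle between rod's own z axis and vertical below 0.2 rad and linear speed of rod below 0.02 m/s and y of ring_a in the frame of stand between -0.055 and 0.055 m and linear speed of each of ring_a, ring_b below 0.05 m/s and y of ring_b in the frame of stand between -0.055 and 0.055 m); the robot touches nothing.
It fails at once if a ring is dropped on the table (height (world z) of any of ring_a, ring_b below 0.03 m).
It also fails if it takes over 56 s, if anything falls off the work surface, if the arm or the gripper's body presses on something with over 40 N, if the wrist force passes 120 N, or if a joint passes its speed limit or range.

## Working session

There is one attempt and no reset: what is moved stays moved. The work goes in short steps, Python scripts to look and compute and a shell command to move; the robot and the scene stay as the last step left them, time stands still between calls to the robot, and variables do not carry over. Pictures are saved under pics/ and viewed, at most 10 in all, crops included, and the job is handed in when it is done.

```bash
mkdir -p pics
cat > h.py <<'E'
import numpy as np, cv2
from station import bot
def cam(n):
    c=bot.read_camera(n); p=c["pixels"]; d=c["depth"]; f=200/np.tan(np.radians(c["fovy"])/2)
    v,u=np.mgrid[0:400,0:640]
    P=np.stack([(u-c["cx"])/f*d,(v-c["cy"])/f*d,d],-1)
    T=np.array(c["pose"]); W=P@T[:3,:3].T+T[:3,3]; W[d==0]=np.nan
    return p,W,c
def save(p,n): cv2.imwrite("pics/"+n,cv2.cvtColor(p,cv2.COLOR_RGB2BGR))
E
python3 - <<'E'
from h import *
for n in["scene","side"]:
    p,W,c=cam(n); save(p,n+"0.png"); np.savez(n+"0.npz",p=p,W=W); print(n,c["pose"],c["fovy"])
o=bot.get_obs(); print(o["eef_pos"],o["tool_rot"],o["t"])
E
```

```text
scene [[-0.79261075  0.39125456 -0.46764095  0.8429214 ]
 [ 0.60970807  0.51478755 -0.60270213  0.39092447]
 [ 0.00492578 -0.76283265 -0.64657721  0.5700829 ]
 [ 0.          0.          0.          1.        ]] 47.740836009868765
side [[-0.91340114 -0.28473674  0.29090093  0.2309175 ]
 [-0.40702597  0.62953865 -0.66182396  0.47353342]
 [ 0.00531222 -0.72291499 -0.69091656  0.61783071]
 [ 0.          0.          0.          1.        ]] 46.35034235017367
[ 6.74438810e-01 -2.19523435e-05  2.30423136e-01] [-5.61510634e-04  7.07112824e-01  7.07100215e-01 -6.51597863e-04] 0.1
```

View pics/scene0.png

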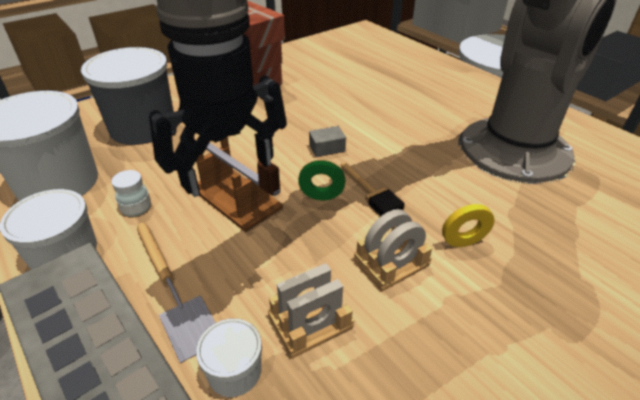

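View pics/side0.png

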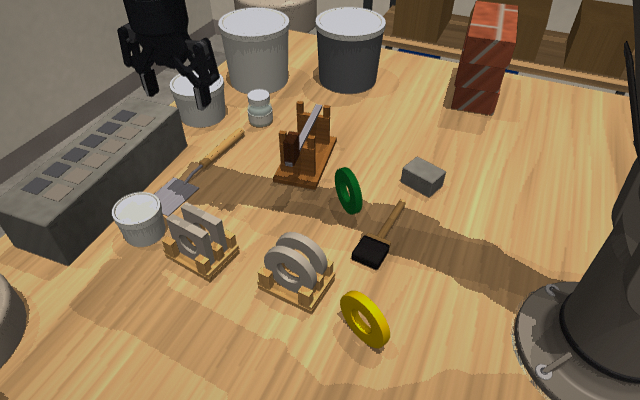

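Candidates: round grey rings at scene (385,232)/(403,245), and look-alikes: square tiles (303,287)/(318,308), green ring (322,180), yellow ring (468,226). I choose the round grey pair; checking it and the rod in a close crop, with measurements.

Run:
```python
from h import *
a=np.load("scene0.npz");b=np.load("side0.npz")
def crop(p,x,y,w,h): return cv2.resize(p[y:y+h,x:x+w],(400,300),interpolation=cv2.INTER_CUBIC)
im=np.vstack([np.hstack([crop(a["p"],350,195,100,75),crop(a["p"],180,135,120,90)]),np.hstack([crop(b["p"],250,215,100,75),crop(b["p"],260,95,120,90)])])
save(im,"crop0.png")
for n,d,box in [("scene ring",a,(355,440,200,275)),("side ring",b,(255,335,225,300)),("scene rod",a,(195,285,140,225)),("side rod",b,(275,340,95,185))]:
    x0,x1,y0,y1=box; W=d["W"][y0:y1,x0:x1].reshape(-1,3);p=d["p"][y0:y1,x0:x1].reshape(-1,3).astype(int)
    sat=p.max(1)-p.min(1)
    ok=np.isfinite(W[:,2])
    if "ring" in n:
        m=ok&(W[:,2]>.055)&(sat<35)
        Q=W[m]; print(n,len(Q))
        # principal directions in plan
        xy=Q[:,:2]; r=cv2.minAreaRect(xy.astype(np.float32)*1000); print(r, Q[:,2].max())
        np.savetxt(n.replace(" ","_")+".txt",Q)
    else:
        m=ok&(W[:,2]>.06)&(W[:,2]<.16)
        for lab,mm in [("bar",m&(sat<30)&(p.sum(1)>250)&(W[:,2]<.1)),("high z>.115",m&(W[:,2]>.115))]:
            Q=W[mm]; print(n,lab,len(Q)); 
            if len(Q)>5: print(cv2.minAreaRect(Q[:,:2].astype(np.float32)*1000),np.median(Q,0),Q[:,2].max())
        m2=ok&(W[:,2]>.006)&(W[:,2]<.025)&(sat>30); Q=W[m2]; print("base",cv2.minAreaRect(Q[:,:2].astype(np.float32)*1000))
```

```text
scene ring 1585
((452.5640563964844, 73.52099609375), (48.00593185424805, 84.58086395263672), 85.45540618896484) 0.10038771255344525
side ring 1780
((448.1421813964844, 72.44461059570312), (48.315673828125, 86.32621765136719), 85.1277847290039) 0.10159066724760024
scene rod bar 435
((558.0785522460938, -202.89920043945312), (33.49738693237305, 195.9274139404297), 7.681761741638184) [ 0.5699508  -0.21739183  0.08736659] 0.09814719182262432
scene rod high z>.115 269
((554.4103393554688, -123.24634552001953), (20.985769271850586, 36.64463806152344), 10.272111892700195) [ 0.55983627 -0.11430969  0.12740339] 0.13320226342745473
base ((573.5526733398438, -221.37347412109375), (91.28034973144531, 168.8966522216797), 8.269966125488281)
side rod bar 276
((566.897216796875, -206.91458129882812), (20.083072662353516, 204.93321228027344), 9.824638366699219) [ 0.56884692 -0.23294376  0.08838831] 0.09799715215259863
side rod high z>.115 247
((552.1497192382812, -124.38014221191406), (20.087804794311523, 37.97134780883789), 7.509734153747559) [ 0.54915377 -0.11671822  0.13054337] 0.13449277985093577
base ((571.1420288085938, -225.96536254882812), (89.55077362060547, 177.191162109375), 7.761803150177002)
```

View pics/crop0.png

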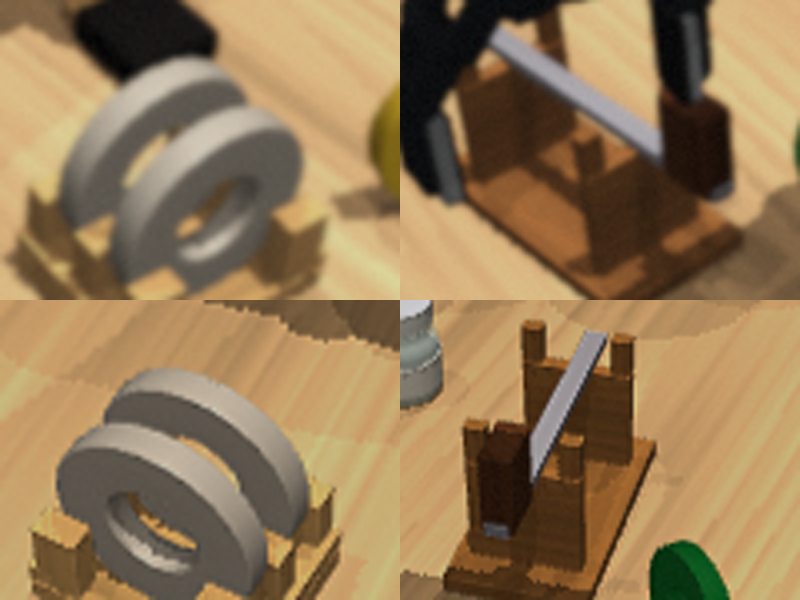

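The crop confirms two round rings in the nearer rack and the bar in both forks with the handle at the +y end. Checking the neighbours for clearance, and the rod's line.

Run:
```python
from h import *
a=np.load("scene0.npz");b=np.load("side0.npz")
for n,d in(("scene",a),("side",b)):
    W=d["W"];p=d["p"].astype(int);R,G,B=p[...,0],p[...,1],p[...,2]
    t=np.isfinite(W[...,2])&(W[...,2]>.01)&(W[...,2]<.15)
    box=np.zeros(t.shape,bool)
    if n=="scene": box[195:255,435:505]=1
    else: box[285:355,330:395]=1
    for l,m in(("yellow",t&box),("green",t&(G>R+25)&(G>B+20))):
        Q=W[m]; print(n,l,len(Q),np.percentile(Q,[2,98],axis=0).round(3).tolist())
    # bar upper edge points
    sat=p.max(-1)-p.min(-1); box[:]=0
    if n=="scene": box[140:190,195:262]=1
    else: box[95:150,290:330]=1
    m=box&(sat<30)&(p.sum(-1)>250)&(abs(W[...,2]-.0875)<.004); Q=W[m][:,:2]
    l=cv2.fitLine(Q.astype(np.float32),cv2.DIST_HUBER,0,.001,.001).ravel(); print(n,"bar dir",np.degrees(np.arctan2(-l[0],l[1])),"mid",l[2:],len(Q))
    Q=np.loadtxt(n+"_ring.txt"); 
    m=Q[:,2]>.085
    print("ring tops",cv2.minAreaRect(Q[m,:2].astype(np.float32)*1000))
```

```text
scene yellow 1470 [[0.29, 0.096, 0.012], [0.362, 0.138, 0.086]]
scene green 1053 [[0.418, -0.146, 0.012], [0.474, -0.096, 0.086]]
scene bar dir -171.98108 mid [ 0.57185686 -0.22839575] 417
ring tops ((453.5470886230469, 73.43665313720703), (48.132381439208984, 60.94450378417969), 85.11031341552734)
side yellow 1700 [[0.282, 0.103, 0.013], [0.357, 0.137, 0.088]]
side green 865 [[0.407, -0.146, 0.014], [0.472, -0.095, 0.087]]
side bar dir -170.68558 mid [ 0.56882477 -0.23480155] 270
ring tops ((448.96112060546875, 72.33062744140625), (48.13295364379883, 65.61290740966797), 85.47494506835938)
```

```bash
python3 -m jog '[[-3,-3,1,-0.05],[-6,-6,2,-0.1],[-9,-9,3,-0.15],[-12,-11.7,4.5,-0.15],[-12.4,-12.1,5.5,-0.15],[-12.4,-12.1,5.5,-0.15]]' -1
python3 - <<'E'
from h import *
for n in["wrist","side"]:
    p,W,c=cam(n)
    if n=="wrist": save(p,"w1.png")
    m=np.isfinite(W[...,2])&(W[...,2]>.118)&(W[...,2]<.137)&(abs(W[...,0]-.554)<.035)&(abs(W[...,1]+.124)<.035); Q=W[m]
    print(n,len(Q)); 
    if len(Q)>5: print(cv2.minAreaRect(Q[:,:2].astype(np.float32)*1000))
E
```

```text
t: 0.6
eef_pos: [0.5491, -0.128, 0.1737]
tool_rot: [-0.002, 0.655, 0.756, -0.002]
contact_force: [-0.3, -0.1, -0.2]
gripper_width: 0.998
grasp_force: 0.0
wrist 2369
((553.8565063476562, -125.76681518554688), (19.896202087402344, 35.691368103027344), 9.052842140197754)
side 222
((551.9834594726562, -124.6681137084961), (19.767215728759766, 37.71575164794922), 6.850247859954834)
```

View pics/w1.png

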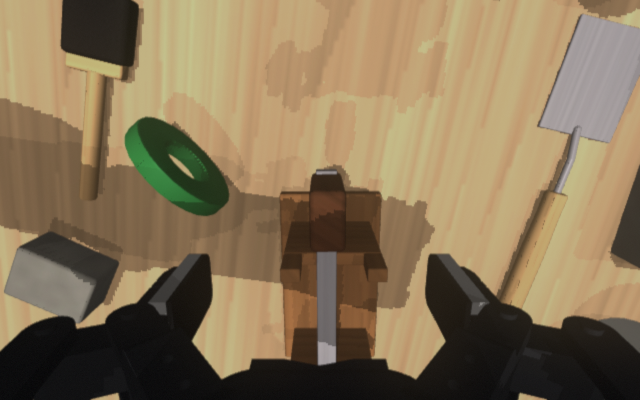

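The wrist picture shows the handle (328,210) squarely between the open fingers, bar running down the middle (327,300). Descend and grip.

```bash
python3 -m jog '[[0,0,3,0],[0,0,5.5,0],[0,0,7.2,0],[0,0,8,0],[0,0,8,0],[0,0,8,0],[0,0,8,0]]' -1; python3 -m jog '[[0,0,0,0],[0,0,0,0],[0,0,0,0],[0,0,0,0],[0,0,0,0],[0,0,0,0],[0,0,0,0],[0,0,0,0],[0,0,0,0],[0,0,0,0],[0,0,0,0],[0,0,0,0]]' 1 70
```

```text
t: 1.28
eef_pos: [0.5555, -0.1236, 0.0977]
tool_rot: [0.001, 0.652, 0.758, 0.001]
contact_force: [0.1, 0.3, -0.9]
gripper_width: 0.999
grasp_force: 0.0
t: 2.28
eef_pos: [0.5541, -0.1241, 0.0965]
tool_rot: [0.0, 0.652, 0.758, 0.0]
contact_force: [-1.6, 0.3, 5.2]
gripper_width: 0.222
grasp_force: 69.0
```

```bash
python3 -m jog '[[0,0,-1,0],[0,0,-2.5,0],[0,0,-4.5,0],[0,0,-6.5,0],[0,0,-7.5,0],[0,0,-7.5,0]]'; python3 -m jog '[[2,0,0,0],[5,0,0,0.02],[8,-0.2,0,0.04],[11,-0.4,0,0.06],[14,-0.5,0,0.08],[17,-0.6,0,0.1],[20,-0.8,0,0.12],[23,-1,0,0.14],[26,-1.1,0,0.16],[29,-1.2,0,0.18],[32,-1.4,0,0.2],[35,-1.5,0,0.22],[38,-1.6,0,0.233],[41,-1.7,0,0.233],[43,-1.8,0,0.233],[43.9,-1.8,0,0.233],[43.9,-1.8,0,0.233],[43.9,-1.8,0,0.233],[43.9,-1.8,0,0.233]]'
python3 - <<'E'
from h import *
o=bot.get_obs(); print(o["eef_pos"],o["tool_rot"])
for n in["scene","side"]:
    p,W,c=cam(n); save(p,n+"2.png"); np.savez(n+"2.npz",p=p,W=W)
    pi=p.astype(int);sat=pi.max(-1)-pi.min(-1)
    m=np.isfinite(W[...,2])&(abs(W[...,2]-.163)<.01)&(abs(W[...,0]-.46)<.03)&(W[...,1]>.1)&(W[...,1]<.27)&(sat<40)
    Q=W[m]; print(n,len(Q))
    if len(Q)>5:
        l=cv2.fitLine(Q[:,:2].astype(np.float32),cv2.DIST_HUBER,0,.001,.001).ravel(); print("bar",np.degrees(np.arctan(-l[0]/l[1])),l[2:],np.median(Q[:,2]),Q[:,1].min(),Q[:,1].max(), np.polyfit(Q[:,1],Q[:,2],1))
E
```

```text
t: 2.78
eef_pos: [0.5556, -0.1242, 0.1738]
tool_rot: [0.002, 0.652, 0.758, 0.001]
contact_force: [0.5, -0.5, -1.6]
gripper_width: 0.228
grasp_force: 68.3
t: 4.37
eef_pos: [0.4712, 0.3051, 0.1707]
tool_rot: [0.0, 0.737, 0.676, -0.001]
contact_force: [-0.2, -0.2, -0.4]
gripper_width: 0.228
grasp_force: 68.3
[0.4711511  0.30508044 0.17074   ] [ 4.59142600e-04  7.36657172e-01  6.76265803e-01 -7.51108237e-04]
scene 1390
bar -5.032952 [0.46729714 0.21597439] 0.16132267234536793 0.12010663411868067 0.26988225836087465 [-0.00165949  0.1608813 ]
side 1118
bar -5.1451654 [0.4585331  0.18633449] 0.16256724904516534 0.11941758990637835 0.2459429524912214 [-0.00033908  0.162184  ]
```

View pics/side2.png

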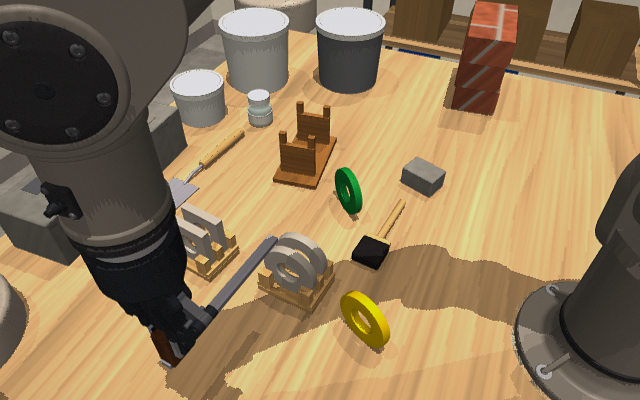

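The rod is level in the gripper, tip (272,240) before the round rings (295,265). Per-camera comparison puts it within 1 mm of the ring axis. Lower by 10 cm, then insert.

```bash
python3 -m jog '[[0,0,1.5,0],[0,0,4,0],[0,0,6.5,0],[0,0,8.5,0],[0,0,9.6,0],[0,0,10,0],[0,0,10,0],[0,0,10,0],[0,0,10,0]]'
python3 - <<'E'
from h import *
for n in["scene","side"]:
    p,W,c=cam(n); save(p,n+"3.png")
    pi=p.astype(int);sat=pi.max(-1)-pi.min(-1)
    m=np.isfinite(W[...,2])&(abs(W[...,2]-.062)<.006)&(abs(W[...,0]-.46)<.03)&(W[...,1]>.14)&(W[...,1]<.26)&(sat<40)
    Q=W[m]; print(n,len(Q))
    if len(Q)>5:
        l=cv2.fitLine(Q[:,:2].astype(np.float32),cv2.DIST_HUBER,0,.001,.001).ravel(); print("bar x at .073",l[2]+(.073-l[3])*l[0]/l[1],np.median(Q[:,2]))
E
```

```text
t: 5.22
eef_pos: [0.4715, 0.3079, 0.0726]
tool_rot: [0.0, 0.736, 0.677, 0.001]
contact_force: [0.6, 0.0, -0.9]
gripper_width: 0.226
grasp_force: 68.4
scene 934
bar x at .073 0.45259425 0.06285836319635102
side 955
bar x at .073 0.44901845 0.0638608731238478
```

```bash
python3 -m jog '[[-0.5,0,0,0],[-1.5,0,0,0],[-2.5,0,0,0],[-3.5,0,0,0],[-4.5,0,0,0],[-5.5,0,0,0],[-6.5,0,0,0],[-7.5,0,0,0],[-8.5,0,0,0],[-9.5,0,0,0],[-10.5,0,0,0],[-11.5,0,0,0],[-12.5,0,0,0],[-13.2,0,0,0],[-13.5,0,0,0],[-13.5,0,0,0],[-13.5,0,0,0],[-13.5,0,0,0]]'
python3 - <<'E'
from h import *
A=cam("scene")[0];B=cam("side")[0]
save(np.hstack([cv2.resize(A[190:290,340:473],(400,300),interpolation=2),cv2.resize(B[215:315,225:358],(400,300),interpolation=2)]),"ins.png")
E
```

```text
t: 6.82
eef_pos: [0.4596, 0.1736, 0.0714]
tool_rot: [-0.0, 0.736, 0.677, 0.0]
contact_force: [-0.2, -0.5, -1.3]
gripper_width: 0.228
grasp_force: 68.4
```

View pics/ins.png

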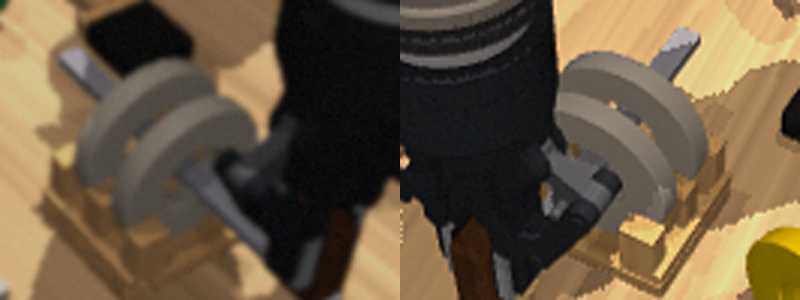

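The bar passes through both rings; the tip (85,65 left, 685,40 right) sticks out beyond. Lift.

```bash
python3 -m jog '[[0,0,-0.4,0],[0,0,-0.9,0],[0,0,-1.4,0],[0,0,-2,0],[0,0,-2.7,0],[0,0,-3.4,0],[0,0,-4.1,0],[0,0,-4.9,0],[0,0,-5.8,0],[0,0,-6.8,0],[0,0,-7.8,0],[0,0,-8.8,0],[0,0,-9.8,0],[0,0,-10.8,0],[0,0,-11.7,0],[0,0,-12.5,0],[0,0,-13,0],[0,0,-13,0],[0,0,-13,0],[0,0,-13,0]]'
python3 - <<'E'
from h import *
A=cam("scene")[0];B=cam("side")[0]
save(np.hstack([cv2.resize(A[100:300,300:567],(400,300),interpolation=2),cv2.resize(B[115:315,175:442],(400,300),interpolation=2)]),"lift.png")
E
```

```text
t: 8.58
eef_pos: [0.4591, 0.1726, 0.2008]
tool_rot: [-0.0, 0.736, 0.677, -0.0]
contact_force: [0.2, 0.9, -3.4]
gripper_width: 0.222
grasp_force: 68.5
```

View pics/lift.png

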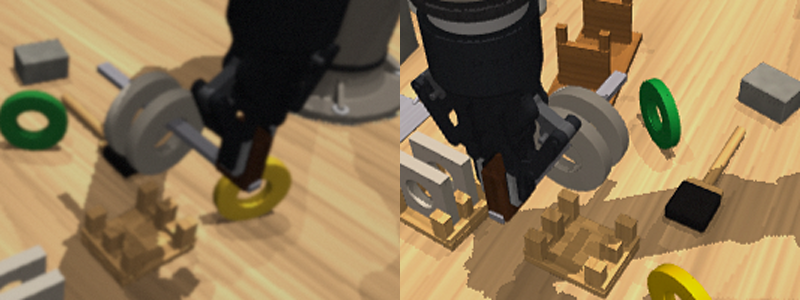

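Both rings hang on the rod, clear of the rack (right panel 590,135). Move over the stand smoothly.

```bash
python3 -m jog '[[-0.5,0.2,0,-0.005],[-1.7,0.7,0,-0.015],[-3.5,1.5,0,-0.03],[-5.5,2.3,0,-0.045],[-7.5,3.2,0,-0.06],[-9.5,4,0,-0.078],[-11.5,4.9,0,-0.095],[-13.5,5.7,0,-0.11],[-15.5,6.6,0,-0.127],[-17.5,7.4,0,-0.144],[-19.5,8.3,0,-0.16],[-21.5,9.1,0,-0.176],[-23.5,10,0,-0.193],[-25.3,10.8,0,-0.208],[-26.8,11.4,0,-0.22],[-28,11.9,0,-0.23],[-28.6,12.1,0,-0.235],[-28.8,12.2,0,-0.236],[-28.8,12.2,0,-0.236],[-28.8,12.2,0,-0.236]]'
python3 -m jog '[[0,0,0,0],[0,0,0,0],[0,0,0,0],[0,0,0,0]]'
python3 - <<'E'
from h import *
print(bot.get_obs()["eef_pos"])
ps=[]
for n in["scene","side"]:
    p,W,c=cam(n);ps.append(p)
    pi=p.astype(int);sat=pi.max(-1)-pi.min(-1)
    m=np.isfinite(W[...,2])&(W[...,2]>.12)&(W[...,2]<.18)&(abs(W[...,0]-.57)<.07)&(W[...,1]<-.15)&(W[...,1]>-.3)&(sat<40)
    Q=W[m]; psi=np.radians(8.6); e=np.array([-np.sin(psi),np.cos(psi)]); y=(Q[:,:2]-[.556,-.124])@e
    h,b=np.histogram(y,bins=np.arange(-.18,0,.005)); print(n,[(round(float(bb)*1000),int(hh)) for bb,hh in zip(b,h) if hh])
save(np.hstack([cv2.resize(ps[0][60:260,150:417],(400,300),interpolation=2),cv2.resize(ps[1][30:230,195:462],(400,300),interpolation=2)]),"over.png")
E
```

```text
t: 10.35
eef_pos: [0.5568, -0.1233, 0.2011]
tool_rot: [-0.0, 0.651, 0.759, 0.0]
contact_force: [-0.2, 0.8, -3.5]
gripper_width: 0.227
grasp_force: 68.5
t: 10.68
eef_pos: [0.5571, -0.1238, 0.2013]
tool_rot: [-0.0, 0.651, 0.759, 0.0]
contact_force: [-0.3, -0.2, -3.4]
gripper_width: 0.224
grasp_force: 68.5
[ 0.55708442 -0.1237744   0.20134832]
scene [(-125, 3), (-120, 25), (-115, 99), (-110, 145), (-95, 6), (-90, 47), (-85, 53), (-80, 531), (-75, 3)]
side [(-130, 1), (-125, 8), (-120, 14), (-115, 73), (-110, 25), (-95, 4), (-90, 21), (-85, 85), (-80, 310), (-75, 1)]
```

View pics/over.png

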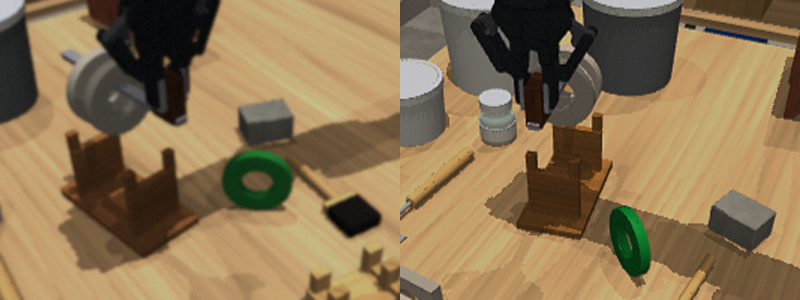

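Rings sit at rod y −77…−125, between where the forks come (−50/−150), hanging directly over the stand. Lower.

```bash
python3 -m jog '[[0,0,0.4,0],[0,0,1.2,0],[0,0,2.2,0],[0,0,3.2,0],[0,0,4.2,0],[0,0,5.2,0],[0,0,6.2,0],[0,0,7.1,0],[0,0,7.9,0],[0,0,8.6,0],[0,0,9.2,0],[0,0,9.6,0],[0,0,9.9,0],[0,0,10.1,0],[0,0,10.2,0],[0,0,10.3,0],[0,0,10.3,0],[0,0,10.3,0]]'
python3 - <<'E'
from h import *
print(bot.get_obs()["contact_force"])
ps=[]
for n in["scene","side"]: ps.append(cam(n)[0])
save(np.hstack([cv2.resize(ps[0][120:240,180:340],(400,300),interpolation=2),cv2.resize(ps[1][70:190,240:400],(400,300),interpolation=2)]),"low.png")
E
```

```text
t: 12.28
eef_pos: [0.5573, -0.1243, 0.0985]
tool_rot: [0.0, 0.651, 0.759, 0.0]
contact_force: [-0.0, 0.3, -3.0]
gripper_width: 0.22
grasp_force: 68.5
[-0.00584498  0.31332428 -3.03723664]
```

View pics/low.png

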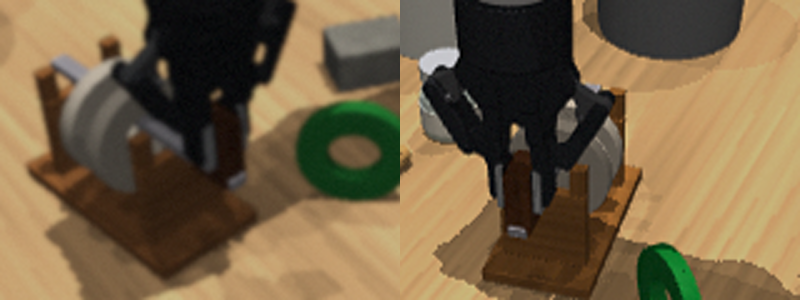

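The rod lies between the horns of both forks, with the rings between the forks. It sits about 2 mm above the floor; lower to contact, then open.

```bash
python3 -m jog '[[0,0,0.05,0],[0,0,0.1,0],[0,0,0.15,0],[0,0,0.2,0],[0,0,0.2,0],[0,0,0.2,0]]'; python3 -m jog '[[0,0,0,0],[0,0,0,0],[0,0,0,0],[0,0,0,0],[0,0,0,0],[0,0,0,0],[0,0,0,0],[0,0,0,0],[0,0,0,0],[0,0,0,0]]' -1 20
```

```text
t: 12.88
eef_pos: [0.5573, -0.1242, 0.0966]
tool_rot: [0.0, 0.651, 0.759, 0.0]
contact_force: [-1.5, 1.5, 2.7]
gripper_width: 0.227
grasp_force: 69.4
t: 13.72
eef_pos: [0.5571, -0.1243, 0.0963]
tool_rot: [0.0, 0.651, 0.759, 0.0]
contact_force: [0.9, -0.8, -0.1]
gripper_width: 0.997
grasp_force: 0.0
```

```bash
python3 -m jog '[[0,0,-0.5,0],[0,0,-1.5,0],[0,0,-3,0],[0,0,-5,0],[0,0,-7.5,0],[0,0,-10,0],[0,0,-12.5,0],[0,0,-14,0],[0,0,-14,0],[0,0,-14,0],[0,0,-14,0],[0,0,-14,0],[0,0,-14,0]]'
python3 - <<'E'
from h import *
ps=[cam(n)[0] for n in["scene","side"]]
save(np.hstack([cv2.resize(ps[0][120:240,180:340],(400,300),interpolation=2),cv2.resize(ps[1][70:190,240:400],(400,300),interpolation=2)]),"end.png")
E
```

```text
t: 14.8
eef_pos: [0.5564, -0.1241, 0.2352]
tool_rot: [-0.001, 0.651, 0.759, -0.001]
contact_force: [1.2, -1.2, -0.4]
gripper_width: 1.001
grasp_force: 0.0
```

View pics/end.png

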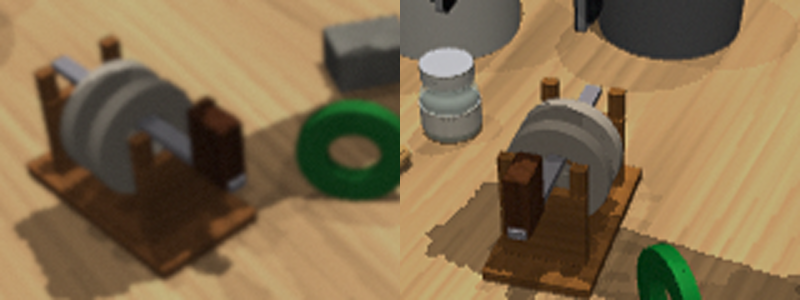

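The released rod rests in both forks, with both rings hanging between them and the gripper clear.

```bash
python3 -c "from station import bot; print(bot.hand_in())"
```

```text
the job is handed in; nothing more can be done
None
```

The job is handed in at about 15 s of the 56 s allowed: the rod is back across both forks of its stand with the two mortar rings hanging between them, and the gripper is clear. The hand-in call returned no verdict, so I'm going by the last camera pictures.

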